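# Level the coffee-machine stand

## Robot

A 6-joint arm with a two-finger parallel gripper is mounted at the origin on the work surface. World frame = base frame: x ahead of the robot, y to its left, z up, the work surface at z = 0. Lengths are in m, angles in rad, forces in N, time in s.
With the tool pointing down it reaches from about 0.35 to 0.925 m from the base axis. Payload 6.4 kg.
Tool frame: the origin (TCP) lies at the very end of the fingers, on their centre line; the grasp point (between the pads) lies 19 mm behind it; z points along the fingers, y is the line along which they close (so a half turn about z gives the same grasp; the last joint's range is limited). The gripper opens to 85 mm and grips with 20 to 120 N. Pads are 22 mm wide; open, the fingers measure 114 mm over their backs; the gripper's body (76 mm by 85 mm) begins 54 mm behind the grasp point. The pads swing forward as they close: fully open they stand 13 mm farther back than shut.
Start: joints at [-1.437, 0.245, 1.558, -0, 1.339, -0.174], TCP at [0.197, -0.619, 0.231] pointing down, gripper open.
Joint ranges: [-3.13, 3.13], [-1.02, 2.26], [0.13, 2.54], [-0.95, 4.09], [0.21, 2.88], [-2.74, 2.74]. Speed limits (rad/s): [2.57, 2.57, 3.14, 3.14, 3.14, 3.14].

## Interface

Orientations are given as a unit quaternion [x, y, z, w].
In Python, from station import bot gives the robot as it stands.
- The arm moves only by the tool arm_command, never from a script. Its arguments are lists of equal length, an entry for each row: "linear": the shift along the world's x, y, z in m, a list of three; "turn": the turn, a rotation vector about the world's x, y, z in degrees, a list of three; "jaw": the closure, from -1 (fully open) to 1 (shut). A call has 1 to 12 rows; each row shifts and turns the commanded pose from where the row before left it; what a row does not reach is not made up. A row lasts 1/8 s, in which the tool goes at most 62.5 mm and 10.7 degrees, less where a joint would pass 70% of its speed; a pose out of reach is approached as far as the arm can. A call with a gripper value outside its range is refused whole. The fingers move at their own pace and stop on an object; the grip force is fixed at half the most. Time passes only in rows, so rows that do not move let the fingers close. It gives the time, the measured TCP pose, the force, the opening and the grip force at its end, in the units of the state.
- bot.state(): the state, without advancing time (a new reading comes with each control period).
- bot.read_camera(name): name is "scene" or "top"; returns the picture (420x560x3 uint8, red, green, blue); there is no depth.
- bot.camera_info(name): a dict with "K" (3x3 intrinsics, pixels), "camera_from_world" (4x4, takes a point from world to camera coordinates). Camera axes: x right, y down, z forward; pixel columns grow to the right and rows downward; lengths in m; the calibration is good to about 2 mm. A picture is of the moment at which its call begins. camera_info takes no time and is no camera call.
- bot.job_done(): hands the job in; it is judged then, once.
Trained networks look in the newest picture that a camera, given by its name, has taken for a name from the list of things; names that differ only in an ending like _2 or _b are one class to them, and where a whole thing is asked for, a point or a joint stands for the part that bears it (a point fixed in the world has none). Each returns a list of dicts, best first, with "p" (0 to 1); they miss things now and then, are a little off and sometimes report something else, mostly with a low value. They report only what shows in the picture. A call takes as long as a camera call.
- bot.look_for(camera, target): "at" ([column, row] in pixels, amid what is visible of it).
- bot.spot_point(camera, target): "at" ([column, row] in pixels: a listed point, or the origin of a listed thing).
The state is a dict: "time": time; "qpos": joint angles; "joint_velocities": joint speeds; "joint_torque": joint torques, N m; "tool_pos": TCP position; "orientation": TCP orientation; "wrist_force": force on the tool from outside, world axes, zero at the start; "moment": the same for the moment, N m; "gripper_width": opening from 0.0 (shut) to 1.0 (fully open); "gripper_force": force on a finger pad.
Only numpy, scipy, OpenCV 4.12 (cv2) and the standard library are available. Lean on these libraries where they do the work, as an engineer would, in place of code of your own. Each camera call takes 0.05 s, during which the arm holds its last target. There are 200 camera calls.

## Task

Level the little white stand before the coffee machine goes on it: lay the yellow spirit level upright and lengthwise on the cork mat and let go of it, then turn the orange wing knob of the stand's screw foot until the bubble sits between the two black lines. Then press the level firmly but gently down onto the mat (about 10 N) with the bubble still between the lines, and finish while still pressing; leave the mug, the jar and the grey tray alone.

Things in the scene. Friction and masses are not known exactly. Their poses are not given: they have to be found in the camera images.
- level: Loose yellow spirit level with black ends, upright box 150 long (its x), 26 wide (y), 38 high (z), 0.18 to 0.33 kg; origin: centre of its underside. Grasp it across the 26 mm. A green vial 66 long with two black lines 23 apart lies along x mid-top, flush with the top; the top may be pressed anywhere, but pressing far from the middle tilts it a little.
- bubble (a joint): Position (m) of the whitish bubble, 16 mm long, along the level's own +x from the vial's middle; between the lines when within 0.003 of 0. It moves to the higher end, 0.6 mm per mrad of slope, stops at 0.023, settles in about 1 s.
- board: White board of the stand, 160 (x) x 300 (y) x 16. Origin on its pivot axis (x), above the two fixed legs, 70 above the worktop, 12 below the top face; y runs along the board to the knob end; it spans y -20 to 280. The knob alone slopes it, about x; at the start the knob end is always low, by 12 to 30 mrad. The stand is fixed to the worktop.
- mat_centre (a point): Centre of the brown cork mat (120 in x, 170 in y, flush) on the board's top face, 90 from the pivot along the board; z is normal to the board, y along it to the knob. The level belongs here, lengthwise along y, either way round.
- knob_grip (a point): Mid-wing on the knob's axis, where to grip: orange bar 56 long (its x), 14 thick (y), from 14 below to 12 above this point, on a black disc 38 wide, 10 high. 160 from mat_centre along y. Clockwise from above lifts the knob end 10 mrad per rad (bubble: 6 mm per rad). Stays where left (friction 0.08 N m). Range: 3.3 rad below to 2 rad past level.
- mug: Blue mug, bystander, 80 in diameter, 92 high, origin under its centre.
- jar: Amber jar with steel cap, bystander, 72 in diameter, 110 high, origin under its centre.
- capsule_tray: Grey open tray, bystander, 110 x 160 x 50 high, origin under its centre.

How it is judged:
On the way, in this order (a step that is already met when the one before it is completed fails the run):
1. the level lies upright and lengthwise on the cork mat, let go and still (contact force between the fingers and level below 0.1 N and contact force between level and board above 0.8 N and linear speed of level below 0.02 m/s and angle between level's own z axis and vertical below 0.06 rad and angle between the x axis of level and the y axis of mat_centre, either way round below 0.2 rad and x of level in the frame of mat_centre between -0.045 and 0.045 m and y of level in the frame of mat_centre between -0.04 and 0.04 m), for 0.5 s.
2. the board has been levelled with the level lying on it untouched: the bubble is between the lines (contact force between the fingers and level below 0.1 N and contact force between level and board above 0.8 N and angle between board's own z axis and vertical below 0.008 rad and value of joint bubble between -0.0035 and 0.0035 m), for 0.3 s.
At the end, for the whole second after the job is handed in: The level lies upright on the cork mat (centre within 45 mm across, 40 mm along, lengthwise within 0.2 rad), the fingers press it so that it bears on the board with 6 to 30 N, the board is within 8 mrad of level and the bubble within 3.5 mm of the middle (contact force between the fingers and level above 2 N and contact force between level and board between 6 and 30 N and angle between board's own z axis and vertical below 0.008 rad and value of joint bubble between -0.0035 and 0.0035 m and angle between level's own z axis and vertical below 0.06 rad and linear speed of level below 0.02 m/s and angle between the x axis of level and the y axis of mat_centre, either way round below 0.2 rad and x of level in the frame of mat_centre between -0.045 and 0.045 m and y of level in the frame of mat_centre between -0.04 and 0.04 m); the arm keeps its last pose, push and grip.
It fails at once if the mug, the jar or the tray is disturbed (moved over 15 mm) (distance of any of mug, jar, capsule_tray from where it was at the start of the episode above 0.015 m).
It fails at once if the level is pressed onto the board with more than 60 N (contact force between level and board above 60 N).
It also fails if it takes over 72 s, if anything falls off the work surface, if the arm or the gripper's body presses on something with over 40 N, if the wrist force passes 120 N, or if a joint passes its speed limit or range.

## Working session

There is one attempt and no reset: what is moved stays moved. The work goes in short steps, Python scripts to look and compute and a tool call to move; the robot and the scene stay as the last step left them, time stands still between calls to the robot, and variables do not carry over. Pictures are saved under pics/ and viewed, at most 10 in all, crops included, and the job is handed in when it is done.

Besides the shell and the picture viewer there is one more tool, called after "Emit:" as name(argument=value, ...) on one line, values as JSON. arm_command: Moves the arm, as the interface text tells. Its arguments: {"type":"object","properties":{"linear":{"type":"array","items":{"type":"array","items":{"type":"number"}}},"turn":{"type":"array","items":{"type":"array","items":{"type":"number"}}},"jaw":{"type":"array","items":{"type":"number"}}},"required":["linear","turn","jaw"]}

```bash
mkdir -p pics; cat > h.py <<'E'
import numpy as np, cv2
from station import bot
def cam(n):
    i=bot.camera_info(n); return np.array(i["K"]),np.array(i["camera_from_world"])
def ray(n,uv):
    K,T=cam(n); R,t=T[:3,:3],T[:3,3]
    return -R.T@t, R.T@np.linalg.inv(K)@np.array([uv[0],uv[1],1.])
def at_z(n,uv,z):
    c,d=ray(n,uv); return c+d*(z-c[2])/d[2]
def proj(n,p):
    K,T=cam(n); q=K@(T[:3,:3]@np.array(p)+T[:3,3]); return q[:2]/q[2]
def snap(n,f):
    im=bot.read_camera(n); cv2.imwrite(f"pics/{f}.png",im[:,:,::-1]); return im
def tri(a,b):
    (c1,d1),(c2,d2)=ray("scene",a),ray("top",b)
    s=np.linalg.lstsq(np.c_[d1,-d2],c2-c1,rcond=None)[0]
    p,q=c1+s[0]*d1,c2+s[1]*d2; return (p+q)/2,np.linalg.norm(p-q)
E
python3 - <<'E'
from h import *
a=snap("scene","s0");b=snap("top","t0")
cv2.imwrite("pics/both0.png",cv2.resize(np.hstack([a,b])[:,:,::-1],(800,300)))
np.set_printoptions(precision=3,suppress=True)
for n in ["level","mat_centre","knob_grip","board","mug","jar","capsule_tray"]:
    r={}
    for c in("scene","top"):
        l=bot.spot_point(c,n); r[c]=l[0]["at"] if l else None
        print(n,c,[(np.round(x["at"],1),round(x["p"],2)) for x in l[:2]])
    if r["scene"] is not None and r["top"] is not None: print("  ",*tri(r["scene"],r["top"]))
print(bot.state())
E
```

```text
level scene [(array([236.3, 119.8]), 0.69)]
level top [(array([403.2, 253.4]), 0.61)]
   [ 0.512 -0.327  0.012] 0.0033011548950572845
mat_centre scene [(array([312.4, 204.9]), 0.73), (array([227.9, 284.2]), 0.23)]
mat_centre top [(array([255.3, 234.3]), 0.74)]
   [0.547 0.02  0.073] 0.003820820808870876
knob_grip scene [(array([373.3, 239.3]), 0.8)]
knob_grip top [(array([179. , 245.6]), 0.71)]
   [0.518 0.179 0.115] 0.008061579064932108
board scene [(array([284.8, 183.3]), 0.56)]
board top [(array([293.8, 227. ]), 0.84), (array([157.3, 158.3]), 0.55)]
   [ 0.563 -0.064  0.074] 0.0018041843062353452
mug scene []
mug top [(array([253.7, 141.3]), 0.68)]
jar scene [(array([309.2, 353.4]), 0.97)]
jar top [(array([157.4, 156.2]), 0.9), (array([254.2, 230.5]), 0.63)]
   [0.745 0.263 0.011] 0.008722241299604076
capsule_tray scene [(array([162.3, 178.7]), 0.92), (array([225.5, 283. ]), 0.18)]
capsule_tray top [(array([382.7, 156.7]), 0.83)]
   [ 0.755 -0.293 -0.007] 0.0075227477201830146
{'time': 0.8, 'qpos': array([-1.437,  0.245,  1.558, -0.   ,  1.339, -0.174]), 'joint_velocities': array([ 0.001,  0.001,  0.002,  0.001, -0.001, -0.   ]), 'joint_torque': array([ -0.001, -42.948, -32.641,  -0.   ,   0.   ,   0.   ]), 'tool_pos': array([ 0.197, -0.619,  0.231]), 'orientation': array([ 0.988,  0.153, -0.   ,  0.   ]), 'wrist_force': array([0.924, 0.172, 1.184]), 'moment': array([-0.029, -0.018, -0.058]), 'gripper_force': 0.0, 'gripper_width': 1.0011842086011904}
```

View pics/t0.png

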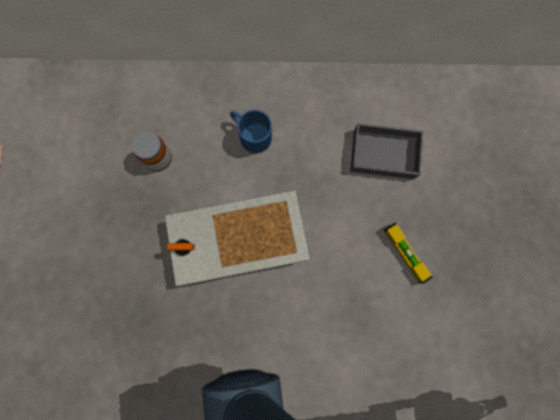

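View pics/s0.png

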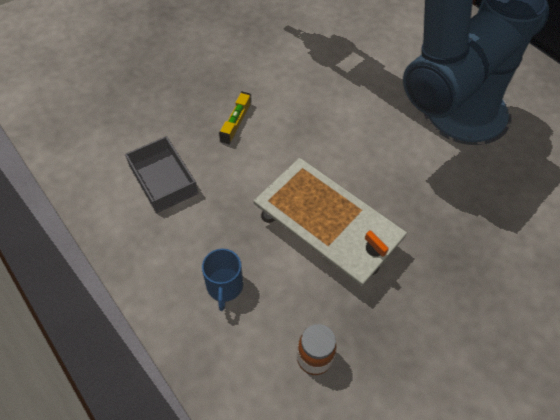

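The pictures show the level at top (408,253), the mat at (255,234) and the knob at (180,246), and the network detections agree. I'll refine by colour.

```bash
cat >> h.py <<'E'
def rect(n,im,lo,hi,z,roi):
    "top-face outline by colour: centre, sides, yaw of long side (world, deg)"
    h=cv2.cvtColor(im,cv2.COLOR_RGB2HSV); m=cv2.inRange(h,lo,hi)
    u0,u1,v0,v1=roi; k=np.zeros_like(m); k[v0:v1,u0:u1]=m[v0:v1,u0:u1]
    v,u=np.nonzero(k); P=np.array([at_z(n,(a,b),z)[:2] for a,b in zip(u,v)],np.float32)
    (c,s,ang)=cv2.minAreaRect(P*1000)
    w,V=np.linalg.eigh(np.cov(P.T)); d=V[:,1]
    return np.round(P.mean(0),4),np.round(c,1),np.round(s,1),round(float(np.degrees(np.arctan2(d[1],d[0]))),1),len(u)
E
python3 - <<'E'
from h import *
t=cv2.imread("pics/t0.png")[:,:,::-1];s=cv2.imread("pics/s0.png")[:,:,::-1]
print("level t",rect("top",t,(22,120,80),(34,255,255),.038,(375,445,215,290)))
print("level s",rect("scene",s,(22,120,80),(34,255,255),.030,(205,260,85,150)))
print("mat t",rect("top",t,(8,110,60),(20,255,255),.08,(205,310,190,275)))
print("mat s",rect("scene",s,(8,110,60),(20,255,255),.08,(260,362,160,250)))
print("knob t",rect("top",t,(4,200,120),(14,255,255),.115,(160,200,235,255)))
print("knob s",rect("scene",s,(4,200,120),(14,255,255),.115,(355,395,225,260)))
print(cam("top")[1],ray("top",(0,0))[0],ray("scene",(0,0))[0])
E
```

```text
level t (array([ 0.5102, -0.3306], dtype=float32), array([ 510.7, -330.3]), array([141.9,  32.3]), -147.1, 574)
level s (array([ 0.5095, -0.3346], dtype=float32), array([ 507.4, -335.2]), array([142. ,  34.3]), -146.7, 349)Traceback (most recent call last):
  File "<stdin>", line 5, in <module>
  File "h.py", line 22, in rect
    v,u=np.nonzero(k); P=np.array([at_z(n,(a,b),z)[:2] for a,b in zip(u,v)],np.float32)
                                   ~~~~^^^^^^^^^^^
  File "h.py", line 9, in at_z
    c,d=ray(n,uv); return c+d*(z-c[2])/d[2]
        ~~~^^^^^^
  File "h.py", line 6, in ray
    K,T=cam(n); R,t=T[:3,:3],T[:3,3]
        ~~~^^^
  File "h.py", line 4, in cam
    i=bot.camera_info(n); return np.array(i["K"]),np.array(i["camera_from_world"])
ValueError: time passes only in moves, steps and waits
```

```bash
sed -i 's/^def cam/import functools\n@functools.cache\ndef cam/' h.py
python3 - <<'E'
from h import *
t=cv2.imread("pics/t0.png")[:,:,::-1];s=cv2.imread("pics/s0.png")[:,:,::-1]
print("mat t",rect("top",t,(8,110,60),(20,255,255),.08,(205,310,190,275)))
print("mat s",rect("scene",s,(8,110,60),(20,255,255),.08,(260,362,160,250)))
print("knob t",rect("top",t,(4,200,120),(14,255,255),.115,(160,200,235,255)))
print("knob s",rect("scene",s,(4,200,120),(14,255,255),.115,(355,395,225,260)))
print(ray("top",(0,0))[0],ray("scene",(0,0))[0])
E
```

```text
mat t (array([0.547 , 0.0248], dtype=float32), array([547.7,  24.6]), array([116.2, 166.4]), 101.7, 3886)
mat s (array([0.5489, 0.0269], dtype=float32), array([548.1,  24.8]), array([118.3, 169.5]), 100.6, 3520)
knob t (array([0.5148, 0.1806], dtype=float32), array([515. , 181.4]), array([12.8, 53.3]), 91.2, 152)
knob s (array([0.5186, 0.1837], dtype=float32), array([518.7, 183.5]), array([11.3, 53.5]), 90.2, 145)
[ 0.43342072 -0.01290915  1.09303211] [1.0115324  0.4796474  1.08466313]
```

Emit:
arm_command(linear=[[0.0393, 0.0359, -0.012], [0.0393, 0.0359, -0.012], [0.0393, 0.0359, -0.012], [0.0393, 0.0359, -0.012], [0.0393, 0.0359, -0.012], [0.0393, 0.0359, -0.012], [0.0393, 0.0359, -0.012], [0.0393, 0.0359, -0.012], [0, 0, 0], [0, 0, 0]], turn=[[0, 0, 2], [0, 0, 2], [0, 0, 2], [0, 0, 2], [0, 0, 2], [0, 0, 2], [0, 0, 2], [0, 0, 1.4], [0, 0, 0], [0, 0, 0]], jaw=[-1, -1, -1, -1, -1, -1, -1, -1, -1, -1])

```text
time: 2.05
tool_pos: [0.5113, -0.3325, 0.1355]
orientation: [0.959, 0.284, -0.0, 0.0]
wrist_force: [-0.2, -0.2, 0.3]
gripper_width: 0.999
gripper_force: 0.0
```

Emit:
arm_command(linear=[[0, 0, -0.04], [0, 0, -0.04], [0, 0, -0.03], [0, 0, -0.0185], [0, 0, 0], [0, 0, 0], [0, 0, 0], [0, 0, 0], [0, 0, 0], [0, 0, 0], [0, 0, 0], [0, 0, 0]], turn=[[0, 0, 0], [0, 0, 0], [0, 0, 0], [0, 0, 0], [0, 0, 0], [0, 0, 0], [0, 0, 0], [0, 0, 0], [0, 0, 0], [0, 0, 0], [0, 0, 0], [0, 0, 0]], jaw=[-1, -1, -1, -1, -1, 0.3, 1, 1, 1, 1, 1, 1])

```text
time: 3.55
tool_pos: [0.512, -0.3328, 0.0078]
orientation: [0.959, 0.284, 0.0, 0.001]
wrist_force: [-1.2, 0.1, 6.0]
gripper_width: 0.294
gripper_force: 61.0
```

Emit:
arm_command(linear=[[0, 0, 0.02], [0, 0, 0.04], [0, 0, 0.04], [0, 0, 0.04], [0, 0, 0.02], [0, 0, 0]], turn=[[0, 0, 0], [0, 0, 0], [0, 0, 0], [0, 0, 0], [0, 0, 0], [0, 0, 0]], jaw=[1, 1, 1, 1, 1, 1])

```text
time: 4.3
tool_pos: [0.5118, -0.3327, 0.1682]
orientation: [0.959, 0.284, 0.001, 0.001]
wrist_force: [-0.4, -1.3, -1.8]
gripper_width: 0.294
gripper_force: 60.3
```

```bash
python3 - <<'E'
from h import *
a=snap("scene","s1");b=snap("top","t1")
c=np.hstack([a[60:210,150:350],b[180:330,330:530]])
cv2.imwrite("pics/c1.png",cv2.resize(c[:,:,::-1],(800,300)))
z=bot.state(); print(z["tool_pos"],z["orientation"],z["wrist_force"],z["moment"],z["qpos"],z["gripper_width"])
E
```

```text
[ 0.51047678 -0.33147311  0.16498588] [ 9.58731476e-01  2.84309028e-01 -7.60331315e-04 -1.32504498e-03] [ 1.50664007  0.31594374 -1.56721941] [0.03845533 0.02683377 0.00497831] [-7.61980615e-01  2.18158284e-01  1.71624664e+00 -1.35150436e-06
  1.21024312e+00  2.32244225e-01] 0.29336034149416484
```

View pics/c1.png

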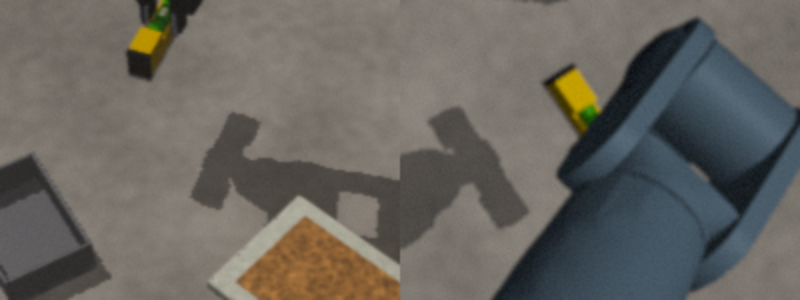

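The level is held upright and flat near its middle. I'll carry it over the mat.

Emit:
arm_command(linear=[[0.0047, 0.0446, 0], [0.0047, 0.0446, 0], [0.0047, 0.0446, 0], [0.0047, 0.0446, 0], [0.0047, 0.0446, 0], [0.0047, 0.0446, 0], [0.0047, 0.0446, 0], [0.0047, 0.0446, 0], [0, 0, 0], [0, 0, 0], [0, 0, 0]], turn=[[0, 0, 8.5], [0, 0, 8.5], [0, 0, 8.5], [0, 0, 8.5], [0, 0, 8.5], [0, 0, 8.5], [0, 0, 8.5], [0, 0, 8.7], [0, 0, 0], [0, 0, 0], [0, 0, 0]], jaw=[1, 1, 1, 1, 1, 1, 1, 1, 1, 1, 1])

```text
time: 5.78
tool_pos: [0.5485, 0.0235, 0.166]
orientation: [0.635, 0.772, -0.0, -0.001]
wrist_force: [-0.3, 0.4, -2.6]
gripper_width: 0.295
gripper_force: 60.2
```

```bash
python3 - <<'E'
from h import *
from scipy.spatial.transform import Rotation as R
z=bot.state(); print(z["tool_pos"],R.from_quat(z["orientation"]).as_matrix().round(3),z["wrist_force"],z["qpos"])
E
```

```text
[0.54854792 0.02353259 0.16601598] [[-0.193  0.981 -0.001]
 [ 0.981  0.193  0.   ]
 [ 0.    -0.001 -1.   ]] [-0.33107722  0.44160779 -2.58367564] [-1.63565616e-01  8.03341504e-02  1.86901980e+00 -2.43140388e-04
  1.19363742e+00 -3.57576283e-01]
```

Yaw matches the board axis. Lowering now.

Emit:
arm_command(linear=[[0, 0, -0.025], [0, 0, -0.025], [0, 0, -0.015], [0, 0, -0.008], [0, 0, -0.002], [0, 0, -0.001], [0, 0, 0], [0, 0, 0]], turn=[[0, 0, 0], [0, 0, 0], [0, 0, 0], [0, 0, 0], [0, 0, 0], [0, 0, 0], [0, 0, 0], [0, 0, 0]], jaw=[1, 1, 1, 1, 1, 1, 1, 1])

```text
time: 6.78
tool_pos: [0.5492, 0.0245, 0.0913]
orientation: [0.634, 0.773, 0.0, 0.0]
wrist_force: [0.7, 0.3, -1.4]
gripper_width: 0.289
gripper_force: 60.2
```

Emit:
arm_command(linear=[[0, 0, -0.001], [0, 0, -0.001], [0, 0, -0.001], [0, 0, 0], [0, 0, 0]], turn=[[0, 0, 0], [0, 0, 0], [0, 0, 0], [0, 0, 0], [0, 0, 0]], jaw=[1, 1, 1, 1, 1])

```text
time: 7.4
tool_pos: [0.5492, 0.0247, 0.0889]
orientation: [0.635, 0.773, 0.0, 0.0]
wrist_force: [-4.3, 2.3, 6.5]
gripper_width: 0.295
gripper_force: 61.6
```

Emit:
arm_command(linear=[[0, 0, 0], [0, 0, 0], [0, 0, 0], [0, 0, 0], [0, 0, 0.02], [0, 0, 0.04], [0, 0, 0.05], [0, 0, 0.05], [-0.05, 0.0, 0.02], [-0.05, 0.0, 0], [-0.05, 0, 0], [0, 0, 0]], turn=[[0, 0, 0], [0, 0, 0], [0, 0, 0], [0, 0, 0], [0, 0, 0], [0, 0, 0], [0, 0, 0], [0, 0, 0], [0, 0, 0], [0, 0, 0], [0, 0, 0], [0, 0, 0]], jaw=[-1, -1, -1, -1, -1, -1, -1, -1, -1, -1, -1, -1])

```text
time: 8.9
tool_pos: [0.3968, 0.0249, 0.2675]
orientation: [0.635, 0.773, 0.0, 0.001]
wrist_force: [0.0, -0.4, -0.4]
gripper_width: 0.999
gripper_force: 0.0
```

```bash
cat > look.py <<'E'
import sys
from h import *
f=sys.argv[1]
a=snap("scene","s"+f);b=snap("top","t"+f)
c=np.hstack([a[150:300,240:440],b[175:325,150:350]])
cv2.imwrite(f"pics/c{f}.png",cv2.resize(c[:,:,::-1],(800,300),interpolation=cv2.INTER_CUBIC))
for n,im in(("scene",a),("top",b)):
  try: print(n,"level",rect(n,im,(22,120,80),(34,255,255),.118,(260,362,150,250) if n=="scene" else (205,320,190,275)))
  except Exception as e: print(e)
  try: print(n,"knob",rect(n,im,(4,200,120),(14,255,255),.11,(350,400,215,270) if n=="scene" else (155,205,220,270)))
  except Exception as e: print(e)
  print([(np.round(x["at"],1),round(x["p"],2)) for x in bot.look_for(n,"bubble")+bot.spot_point(n,"bubble")])
z=bot.state(); print(z["time"],z["tool_pos"],z["wrist_force"],z["qpos"])
E
python3 look.py 2
```

```text
scene level (array([0.5575, 0.0319], dtype=float32), array([557.7,  30.2]), array([ 43.9, 148.3]), 99.3, 725)
scene knob (array([0.516, 0.182], dtype=float32), array([516.1, 182. ]), array([11.4, 53.8]), 90.5, 144)Traceback (most recent call last):
  File "look.py", line 12, in <module>
    print([(np.round(x["at"],1),round(x["p"],2)) for x in bot.look_for(n,"bubble")+bot.spot_point(n,"bubble")])
                                                                                   ~~~~~~~~~~~~~~^^^^^^^^^^^^
ValueError: it knows: board, capsule_tray, jar, knob_grip, level, mat_centre, mug
```

View pics/c2.png

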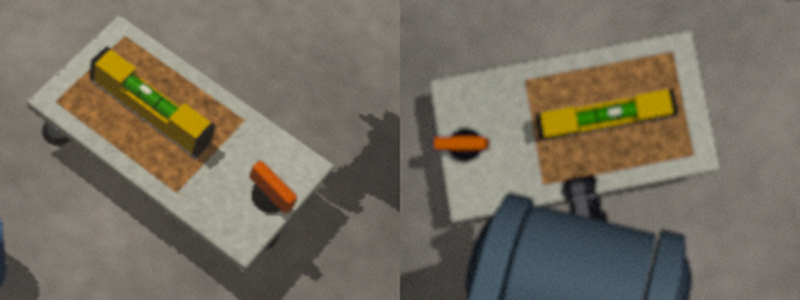

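The level lies lengthwise on the mat, with its bubble off towards the pivot end (scene crop (148,90), top crop (615,112)). The next script measures the bubble from the profile along the vial.

```bash
cat > bub.py <<'E'
import sys
from h import *
def bub(n,im,z=.118,show=False):
    hsv=cv2.cvtColor(im,cv2.COLOR_RGB2HSV); u0,u1,v0,v1=(260,362,150,250) if n=="scene" else (205,320,190,275)
    g=np.zeros(im.shape[:2],np.uint8); g[v0:v1,u0:u1]=cv2.inRange(hsv,(40,80,40),(85,255,255))[v0:v1,u0:u1]
    v,u=np.nonzero(g)
    if len(u)<15: return None
    c=np.mean([at_z(n,(a,b),z) for a,b in zip(u,v)],0)
    d=np.array([-.194,.981,0]); nn=np.array([.981,.194,0])
    s=np.arange(-.05,.0501,.001)
    pts=np.array([[proj(n,c+d*x+nn*y) for x in s] for y in np.arange(-.004,.0041,.002)],np.float32)
    P=cv2.remap(im.astype(np.float32),pts[...,0],pts[...,1],cv2.INTER_LINEAR).mean(0)
    R,G,B=P.T
    yel=(R-B)-2*np.maximum(G-R,0)            # yellow body outside the vial
    w=np.clip(B-40,0,None)                    # white bubble: blue is high
    if show:
        for x,p in zip(s,P): print(f"{x*1e3:.0f}:{p.astype(int)}",end=" ")
        print()
    y=(R>G).astype(float)                     # vial = green over red
    i=np.where(y<.5)[0]; 
    w=B-np.median(B[i]); w=np.clip(w,0,None)*(abs(s)<.036); w[w<.4*w.max()]=0
    return dict(vial=(s[i[0]]*1e3,s[i[-1]]*1e3),c=c.round(4),bub=round(float((w*s).sum()/w.sum()*1e3),2),peak=int(w.max()))
if __name__=="__main__":
    f=sys.argv[1]
    for n in("scene","top"):
        print(n,bub(n,snap(n,n[0]+f),show=len(sys.argv)>2))
    print(bot.state()["time"])
E
python3 bub.py 3 v
```

```text
-50:[185 147   0] -49:[185 147   0] -48:[186 148   0] -47:[187 148   0] -46:[186 148   0] -45:[186 147   0] -44:[185 147   0] -43:[186 147   0] -42:[186 148   0] -41:[185 148   0] -40:[185 148   0] -39:[184 147   0] -38:[181 144   0] -37:[175 138   0] -36:[162 130   2] -35:[141 117   7] -34:[114 105  14] -33:[ 89 101  18] -32:[ 69 104  20] -31:[ 58 111  20] -30:[ 54 119  21] -29:[ 53 123  20] -28:[ 52 125  20] -27:[ 52 126  20] -26:[ 52 127  20] -25:[ 52 126  19] -24:[ 51 125  18] -23:[ 52 125  19] -22:[ 53 126  20] -21:[ 53 127  21] -20:[ 54 127  21] -19:[ 55 127  23] -18:[ 59 127  26] -17:[ 68 130  37] -16:[ 79 134  49] -15:[ 91 137  62] -14:[101 138  72] -13:[107 138  79] -12:[112 136  86] -11:[116 137  90] -10:[118 140  90] -9:[119 144  89] -8:[120 148  90] -7:[121 150  92] -6:[118 149  89] -5:[113 146  84] -4:[104 142  74] -3:[ 92 136  62] -2:[ 79 131  49] -1:[ 67 128  36] 0:[ 59 127  25] 1:[ 54 126  19] 2:[ 53 125  18] 3:[ 52 125  18] 4:[ 52 125  16] 5:[ 51 124  15] 6:[ 51 123  15] 7:[ 51 122  16] 8:[ 51 118  18] 9:[ 50 108  20] 10:[47 97 21] 11:[46 92 23] 12:[47 96 23] 13:[ 49
[... 1973 characters left out ...]
7   1] 19:[ 40 116   0] 20:[ 40 116   0] 21:[ 40 116   0] 22:[ 40 116   0] 23:[ 41 116   0] 24:[ 40 118   2] 25:[ 40 118   5] 26:[ 38 117   4] 27:[ 39 116   1] 28:[ 47 116   0] 29:[ 60 116   0] 30:[ 79 117   0] 31:[102 121   0] 32:[126 127   0] 33:[148 133   0] 34:[164 139   0] 35:[171 142   0] 36:[176 144   0] 37:[177 144   0] 38:[178 144   0] 39:[177 144   0] 40:[176 143   0] 41:[176 143   0] 42:[176 144   0] 43:[176 144   0] 44:[176 143   0] 45:[176 143   0] 46:[175 143   0] 47:[175 143   0] 48:[174 143   0] 49:[175 143   0] 50:[176 143   0] 
top {'vial': (np.float64(-32.999999999999986), np.float64(32.00000000000007)), 'c': array([0.5468, 0.0262, 0.118 ]), 'bub': -9.58, 'peak': 124}
9.15
```

Bubble is about −8.7 mm (both cameras agree), so the knob needs about 1.45 rad clockwise. Knob axis is (0.516, 0.1815), bar top about z 0.114. I'll grip with the TCP at 0.093.

Emit:
arm_command(linear=[[0.0298, 0.0392, 0], [0.0298, 0.0392, -0.01], [0.0298, 0.0392, -0.02], [0.0298, 0.039, -0.03], [0, 0, -0.03], [0, 0, -0.035], [0, 0, -0.03], [0, 0, -0.0195], [0, 0, 0], [0, 0, 0]], turn=[[0, 0, -2.7], [0, 0, -2.7], [0, 0, -2.7], [0, 0, -2.5], [0, 0, 0], [0, 0, 0], [0, 0, 0], [0, 0, 0], [0, 0, 0], [0, 0, 0]], jaw=[-1, -1, -1, -1, -1, -1, -1, -1, -1, -1])

```text
time: 10.4
tool_pos: [0.5193, 0.1813, 0.0944]
orientation: [0.703, 0.711, 0.001, 0.001]
wrist_force: [0.2, -0.4, 0.4]
gripper_width: 0.999
gripper_force: 0.0
```

Emit:
arm_command(linear=[[0, 0, 0], [0, 0, 0], [0, 0, 0], [0, 0, 0], [0, 0, 0], [0, 0, 0], [0, 0, 0]], turn=[[0, 0, 0], [0, 0, 0], [0, 0, 0], [0, 0, 0], [0, 0, 0], [0, 0, 0], [0, 0, 0]], jaw=[0.4, 1, 1, 1, 1, 1, 1])

```text
time: 11.28
tool_pos: [0.5163, 0.1811, 0.0937]
orientation: [0.703, 0.711, -0.002, -0.002]
wrist_force: [-8.6, -1.7, 8.9]
gripper_width: 0.151
gripper_force: 59.7
```

Emit:
arm_command(linear=[[0, 0, 0.0004], [0, 0, 0.0004], [0, 0, 0.0004], [0, 0, 0.0004], [0, 0, 0.0004], [0, 0, 0.0004], [0, 0, 0.0004], [0, 0, 0.0004], [0, 0, 0], [0, 0, 0], [0, 0, 0], [0, 0, 0]], turn=[[0, 0, -10], [0, 0, -10], [0, 0, -10], [0, 0, -10], [0, 0, -10], [0, 0, -10], [0, 0, -10], [0, 0, -10], [0, 0, 0], [0, 0, 0], [0, 0, 0], [0, 0, 0]], jaw=[1, 1, 1, 1, 1, 1, 1, 1, 1, 1, 1, 1])

```text
time: 12.78
tool_pos: [0.5154, 0.1817, 0.0972]
orientation: [0.996, 0.093, -0.004, -0.0]
wrist_force: [-14.8, 0.3, 14.4]
gripper_width: 0.152
gripper_force: 60.4
```

Emit:
arm_command(linear=[[0, 0, 0], [0, 0, 0], [0, 0, 0], [0, 0, 0], [0, 0, 0], [0, 0, 0]], turn=[[0, 0, 0], [0, 0, 0], [0, 0, 0], [0, 0, 0], [0, 0, 0], [0, 0, 0]], jaw=[1, 1, 1, 1, 1, 1])

```text
time: 13.52
tool_pos: [0.5153, 0.1817, 0.0972]
orientation: [0.996, 0.093, -0.004, -0.0]
wrist_force: [-14.6, -0.5, 15.5]
gripper_width: 0.149
gripper_force: 60.4
```

```bash
python3 bub.py 4; python3 -c "
from h import *
z=bot.state();print(z['tool_pos'],z['orientation'],z['wrist_force'],z['moment'],z['gripper_width'])"
```

```text
scene {'vial': (np.float64(-31.999999999999986), np.float64(32.00000000000007)), 'c': array([0.5541, 0.0259, 0.118 ]), 'bub': 0.05, 'peak': 80}
top {'vial': (np.float64(-31.999999999999986), np.float64(33.00000000000007)), 'c': array([0.5473, 0.0246, 0.118 ]), 'bub': -0.38, 'peak': 126}
13.625
[0.51535484 0.1817074  0.09721374] [ 9.95665291e-01  9.29297770e-02 -3.80709188e-03 -4.37550209e-04] [-15.84658707   1.32009585  14.43735785] [ 0.11795344  2.07716236 -0.02278132] 0.15120998397693572
```

The bubble is centred. Releasing the knob.

Emit:
arm_command(linear=[[0, 0, 0], [0, 0, 0], [0, 0, 0], [0, 0, 0], [0, 0, 0.03], [0, 0, 0.05], [0, 0, 0.05], [0, 0, 0], [0, 0, 0], [0, 0, 0], [0, 0, 0], [0, 0, 0]], turn=[[0, 0, 0], [0, 0, 0], [0, 0, 0], [0, 0, 0], [0, 0, 0], [0, 0, 0], [0, 0, 0], [0, 0, 0], [0, 0, 0], [0, 0, 0], [0, 0, 0], [0, 0, 0]], jaw=[-1, -1, -1, -1, -1, -1, -1, -1, -1, -1, -1, -1])

```text
time: 15.12
tool_pos: [0.5178, 0.1811, 0.2257]
orientation: [0.996, 0.093, -0.001, 0.0]
wrist_force: [0.3, -0.1, 0.9]
gripper_width: 1.0
gripper_force: 0.0
```

```bash
python3 bub.py 5; python3 -c "
from h import *
z=bot.state();print(z['tool_pos'],z['orientation'],z['wrist_force'],z['moment'],z['gripper_width'])"
```

```text
scene {'vial': (np.float64(-31.999999999999986), np.float64(32.00000000000007)), 'c': array([0.5541, 0.0259, 0.118 ]), 'bub': 0.19, 'peak': 79}
top {'vial': (np.float64(-31.999999999999986), np.float64(33.00000000000007)), 'c': array([0.5472, 0.0246, 0.118 ]), 'bub': -0.4, 'peak': 126}
15.225
[0.51802625 0.18112829 0.22612719] [ 9.95696481e-01  9.26737588e-02 -3.04991778e-04  2.51347464e-06] [0.5348086  0.0681947  1.56078815] [ 0.0143514  -0.02764986 -0.03781864] 1.0052726633244533
```

Emit:
arm_command(linear=[[0.0075, -0.039, 0], [0.0075, -0.039, 0], [0.0075, -0.039, 0], [0.0075, -0.039, 0], [0, 0, -0.03], [0, 0, -0.03], [0, 0, -0.02], [0, 0, -0.012], [0, 0, 0], [0, 0, 0], [0, 0, 0]], turn=[[0, 0, 0], [0, 0, 0], [0, 0, 0], [0, 0, 0], [0, 0, 0], [0, 0, 0], [0, 0, 0], [0, 0, 0], [0, 0, 0], [0, 0, 0], [0, 0, 0]], jaw=[1, 1, 1, 1, 1, 1, 1, 1, 1, 1, 1])

```text
time: 16.6
tool_pos: [0.5488, 0.0251, 0.1356]
orientation: [0.996, 0.093, 0.001, 0.0]
wrist_force: [0.7, 0.9, -0.8]
gripper_width: -0.002
gripper_force: 0.0
```

Emit:
arm_command(linear=[[0, 0, -0.006], [0, 0, -0.004], [0, 0, -0.002], [0, 0, -0.001], [0, 0, -0.0005], [0, 0, -0.0005], [0, 0, 0], [0, 0, 0]], turn=[[0, 0, 0], [0, 0, 0], [0, 0, 0], [0, 0, 0], [0, 0, 0], [0, 0, 0], [0, 0, 0], [0, 0, 0]], jaw=[1, 1, 1, 1, 1, 1, 1, 1])

```text
time: 17.6
tool_pos: [0.5482, 0.0251, 0.1206]
orientation: [0.996, 0.093, 0.0, 0.0]
wrist_force: [-0.4, 0.4, -0.2]
gripper_width: -0.002
gripper_force: 0.0
```

Emit:
arm_command(linear=[[0, 0, -0.0005], [0, 0, 0], [0, 0, -0.0005], [0, 0, 0], [0, 0, 0]], turn=[[0, 0, 0], [0, 0, 0], [0, 0, 0], [0, 0, 0], [0, 0, 0]], jaw=[1, 1, 1, 1, 1])

```text
time: 18.23
tool_pos: [0.5483, 0.0251, 0.1201]
orientation: [0.996, 0.093, 0.0, 0.0]
wrist_force: [-2.2, -0.1, 5.4]
gripper_width: 0.001
gripper_force: 2.7
```

Emit:
arm_command(linear=[[0, 0, -0.0005], [0, 0, 0], [0, 0, 0], [0, 0, 0]], turn=[[0, 0, 0], [0, 0, 0], [0, 0, 0], [0, 0, 0]], jaw=[1, 1, 1, 1])

```text
time: 18.73
tool_pos: [0.5484, 0.0251, 0.1201]
orientation: [0.996, 0.093, 0.0, 0.0]
wrist_force: [-3.5, 0.4, 7.9]
gripper_width: -0.002
gripper_force: 4.1
```

Emit:
arm_command(linear=[[0, 0, 0], [0, 0, 0], [0, 0, 0], [0, 0, 0], [0, 0, 0], [0, 0, 0], [0, 0, 0], [0, 0, 0]], turn=[[0, 0, 0], [0, 0, 0], [0, 0, 0], [0, 0, 0], [0, 0, 0], [0, 0, 0], [0, 0, 0], [0, 0, 0]], jaw=[1, 1, 1, 1, 1, 1, 1, 1])

```text
time: 19.73
tool_pos: [0.5484, 0.0251, 0.12]
orientation: [0.996, 0.093, 0.0, 0.0]
wrist_force: [-3.6, 0.9, 7.6]
gripper_width: -0.002
gripper_force: 4.1
```

```bash
python3 - <<'E'
from h import *
a=snap("scene","s6")
cv2.imwrite("pics/c6.png",cv2.resize(a[150:270,250:410][:,:,::-1],(800,600),interpolation=cv2.INTER_CUBIC))
E
```

```text
(no output)
```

View pics/c6.png

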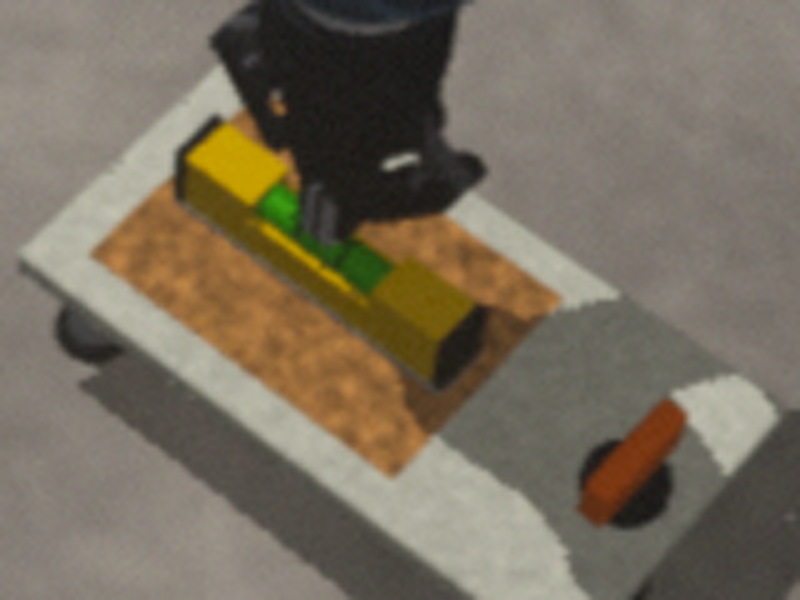

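The closed fingers press mid-vial at crop (322,215) and the level lies flat on the mat. The fingers hide the bubble, so it is near the middle. I'll add a little push for margin, then hand in.

Emit:
arm_command(linear=[[0, 0, -0.0003], [0, 0, 0], [0, 0, 0], [0, 0, 0], [0, 0, 0], [0, 0, 0], [0, 0, 0], [0, 0, 0]], turn=[[0, 0, 0], [0, 0, 0], [0, 0, 0], [0, 0, 0], [0, 0, 0], [0, 0, 0], [0, 0, 0], [0, 0, 0]], jaw=[1, 1, 1, 1, 1, 1, 1, 1])

```text
time: 20.78
tool_pos: [0.5484, 0.0251, 0.1201]
orientation: [0.996, 0.093, 0.0, 0.0]
wrist_force: [-4.5, 0.4, 9.8]
gripper_width: -0.001
gripper_force: 4.9
```

```bash
python3 -c "
from station import bot
print(bot.state()['wrist_force']); print(bot.job_done())"
```

```text
[-4.51828638  0.44926505  9.80601428]
the job is handed in; nothing more can be done
None
```

The job is handed in at about 21 s, with no verdict returned: the level lies on the mat, the bubble was within about 0.5 mm of centre before pressing (the fingers hid it after), and the fingers are pressing down with about 10 N.

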